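# Put the rinsed jar to dry on the swing-up peg

### The job

Put the rinsed jar to dry: pull the stopper out of it and leave the stopper in the green dish. Fold the orange peg down until it lies flat, push the jar along its cradle all the way onto the peg, and then swing the lever over until the peg stands upright again with the jar upside down on it. Leave the mug and the two coffee capsules where they stand.

Things in the scene. Friction and masses are not known exactly. Their poses are not given: they have to be found in the camera images.
- stand: Grey drip plate of the drying stand, 84 x 270 mm, fixed to the worktop, turned a little differently each time. Origin: centre of its underside; its y axis runs along the jar cradle (from the hinge at y = -115 mm towards the jar's bottom at about y = +106 mm), z up, its -x side is where the lever is. Two steel rails 10 mm thick, their tops 27.5 mm up, 40 mm apart, run along y from -70 to +128 mm and carry the lying jar. Plate rim 14 mm high.
- swing_peg (a joint): Angle of the swing arm (peg and lever in one piece) about the stand's x axis: 0 = peg lies flat along the cradle (+y) and the lever stands straight up; 1.571 = peg upright and the lever lies level, pointing to -y. Hard stops at both ends. It starts between 1.1 and 1.5. Stiff hinge (about 0.3 N m): it stays where it is left; pushing on the lever's end takes 4 to 8 N.
- hinge (a point): Point on the hinge axis on the peg's and jar's centre line, 50 mm above the worktop. The axis runs along the stand's x; axes parallel to the stand's. The peg has a grey flange 66 mm across whose seat face is 16 mm from the axis, then the orange peg, 40 mm diameter, whose tapered end is 64 mm from the axis.
- hinge_lever_side (a point): Point on the hinge axis in the middle of the lever, 95 mm to the -x side of the peg's centre line (axes as the stand's). The lever is an orange paddle 26 mm wide along the hinge axis and 8 mm thick; it reaches 80 mm from the axis (the paddle begins 20 mm from it), at right angles to the peg.
- lever_end (a point): Tip of the orange lever, 80 mm from the hinge axis; its frame turns with the arm.
- peg_seat (a point): Centre of the flange face that the jar's rim comes to rest on; the frame turns with the arm, its y axis points along the peg to its end.
- peg_tip (a point): Centre of the peg's free end, 48 mm beyond the seat.
- jar_centre (a point): Middle of the blue ceramic jar, 58 mm outer diameter, 80 mm long, 50 mm inside diameter, 0.2 kg. It lies in the cradle with its centre line level, 50 mm above the worktop; its y axis points from mouth to closed bottom. It slides easily on the rails (about 2 N). Home on the upright peg its bottom is 146 mm above the worktop.
- jar_mouth (a point): Centre of the jar's open rim, 40 mm from the middle.
- jar_bottom (a point): Centre of the jar's flat closed bottom, 40 mm from the middle.
- stopper_knob (a point): Centre of the wooden stopper's knob, a level cylinder 20 mm in diameter and 24 mm long along its y axis, that stands out of the mouth. Behind it (+y) are a 53 mm disc 5 mm thick, whose near face is 12 mm from this point, and a plug 46 mm across that sits loosely 20 mm deep in the mouth: pull along -y. 60 g.
- dish_centre (a point): Middle of the inner floor, 6 mm up, of a fixed square green dish, 100 mm outside, 88 mm inside, rim 14 mm high. It stands near the stand on one side or the other.
- mug: White mug with blue dots, 93 mm tall, about 85 mm across, handle at its -y side; origin: under it, with the middle of its bowl about 17 mm to +y. It stands where the dish does not. Leave alone.
- capsule_a: Purple and gold coffee capsule, 37 mm across, 27 mm tall; origin under its centre. Leave alone.
- capsule_b: Second such capsule; origin under its centre. Leave alone.
- jar: The blue jar itself; origin and axes as point jar_centre.
- stopper: The stopper itself; origin at the centre of the disc's face that meets the jar's rim, y axis into the jar.
There are look-alikes about, which are no part of the job. Leave any purple look-alike of the stopper alone.

How it is judged:
By the outcome, as a careful person would: the job done as asked, in the order asked, and still so for the second after the job is handed in, with the robot touching nothing.
It also fails if it takes over 67 s, if anything falls off the work surface, if the arm or the gripper's body presses on something with over 40 N, if the wrist force passes 120 N, or if a joint passes its speed limit or range.

### The arm

A 7-joint arm with a two-finger parallel gripper is mounted at the origin on a cart in front of the work surface, level with it; the furniture and walls round the work are solid. World frame = base frame: x ahead of the robot, y to its left, z up, the work surface at z = 0. Lengths are in m, angles in rad, forces in N, time in s.
With the tool pointing down it reaches from about 0.425 to 0.875 m from the base axis. Payload 8.4 kg.
Tool frame: the origin (TCP) lies midway between the tips of the shut fingers; the grasp point (between the pads) lies 19 mm behind it; z points along the fingers, y is the line along which they close (so a half turn about z gives the same grasp; the last joint's range is limited). The gripper opens to 87 mm and grips with 3 to 60 N. Pads are 19 mm wide; open, the fingers measure 117 mm over their backs; the gripper's body (75 mm by 190 mm) begins 51 mm behind the grasp point.
Start: joints at [1.066, 0.333, 0.04, 1.465, -0.013, 1.343, -0.059], TCP at [0.257, -0.597, 0.186] pointing down, gripper open.
Joint ranges: [-2.58, 2.58], [-0.38, 2.09], [-1.3, 1.39], [0.25, 2.4], [-1.5, 4.64], [0.08, 2.09], [-2.65, 2.65]. Speed limits (rad/s): [2.22, 2.22, 2.79, 2.79, 3.14, 3.14, 3.14].

### API

Orientations are given as a 3x3 rotation matrix whose columns are the frame's x, y, z axes.
In Python, from cell import sense, camera, hand_in gives the robot as it stands.
- The arm moves only by the tool play_rows, never from a script. Its argument "steps" is a list of rows, each a list of 5 numbers: the shift along the tool's x, y, z in m, then the turn about the tool's z in rad, then the gripper's target within -1 to 1 (fully open at 1, half-way at 0, shut at -1). A call has 1 to 10 rows; each row shifts and turns the commanded pose from where the row before left it, along the tool's axes as they then stand; what a row does not reach is not made up. A row lasts 1/10 s, in which the tool goes at most 50 mm and 8.59 degrees, less where a joint would pass 70% of its speed; a pose out of reach is approached as far as the arm can. A call is refused whole if a number of a shift passes 0.05 or a number of a turn 0.15, either way. A call with a gripper value outside its range is refused whole. The fingers move at their own pace and stop on an object; "grip_force" is the grip in N (left out, the last holds). Time passes only in rows, so rows that do not move let the fingers close. It gives the time, the measured TCP pose, the force, the opening and the grip force at its end, in the units of the state.
- sense(): the state, without advancing time (a new reading comes with each control period).
- camera(name): name is "scene" or "top" or "wrist"; returns a dict with "img" (400x640x3 uint8, red, green, blue), "camera_matrix" (3x3 intrinsics, pixels), "k1" (the pictures are not rectified: a ray, as slopes to the right and down, at radius r is drawn at 1 + k1 r^2 times it, then the intrinsics apply), "position" and "rotation" of the camera in the world; the wrist camera has in their place "tool_from_camera" (4x4, takes a point from camera to tool coordinates, whose origin is the TCP and whose axes are the flange's). Camera axes: x right, y down, z forward; pixel columns grow to the right and rows downward; lengths in m; the calibration is good to about 2 mm. A picture is of the moment at which its call begins: read the wrist's pose just before it. There is no depth.
- hand_in(): hands the job in; it is judged then, once.
The state is a dict: "time_s": time; "q": joint angles; "joint_vel": joint speeds; "joint_efforts": joint torques, N m; "eef_pos": TCP position; "tool_rot": TCP orientation; "contact_force": force on the tool from outside, world axes, zero at the start; "torque": the same for the moment, N m; "opening": finger opening in m; "grip_force": force on a finger pad.
Only numpy, scipy, OpenCV 4.12 (cv2) and the standard library are available. Lean on these libraries where they do the work, as an engineer would, in place of code of your own. Each camera call takes 0.05 s, during which the arm holds its last target. There are 200 camera calls.

## Working session

There is one attempt and no reset: what is moved stays moved. The work goes in short steps, Python scripts to look and compute and a tool call to move; the robot and the scene stay as the last step left them, time stands still between calls to the robot, and variables do not carry over. Pictures are saved under pics/ and viewed, at most 10 in all, crops included, and the job is handed in when it is done.

Besides the shell and the picture viewer there is one more tool, called as name(argument=value, ...) on one line, values as JSON. play_rows: Moves the arm, as the interface text tells. Its arguments: {"type":"object","properties":{"steps":{"type":"array","items":{"type":"array","items":{"type":"number"}}},"grip_force":{"type":"number"}},"required":["steps"]}

```bash
mkdir -p pics; cat > h.py <<'E'
import numpy as np, cv2, json
from cell import sense, camera
def cam(n):
    s=sense(); c=camera(n)
    if n=='wrist':
        T=np.array(c['tool_from_camera']); R=np.array(s['tool_rot']); 
        c['position']=R@T[:3,3]+np.array(s['eef_pos']); c['rotation']=R@T[:3,:3]
    return c
def ray(c,uv):
    K=np.array(c['camera_matrix']); k=c['k1']
    d=np.array([(uv[0]-K[0,2])/K[0,0],(uv[1]-K[1,2])/K[1,1]]); p=d.copy()
    for _ in range(20): p=d/(1+k*(p@p))
    return np.array(c['position']),np.array(c['rotation'])@np.array([p[0],p[1],1])
def onz(c,uv,z):
    o,d=ray(c,uv); return o+d*(z-o[2])/d[2]
def proj(c,P):
    K=np.array(c['camera_matrix']); v=np.array(c['rotation']).T@(np.array(P)-np.array(c['position']))
    p=v[:2]/v[2]; p=p*(1+c['k1']*(p@p)); return K[:2,:2]@p+K[:2,2]
def save(c,name): cv2.imwrite('pics/'+name,c['img'][:,:,::-1])
import pickle
E
python3 - <<'E'
from h import *
for n in ['top','scene']:
    c=cam(n); save(c,n+'0.png'); pickle.dump(c,open(n+'.pkl','wb')); print(n,c['position'],c['rotation'],c['camera_matrix'],c['k1'])
s=sense(); print(s['eef_pos'],s['tool_rot'],s['time_s'],s['opening'])
E
```

```text
top [ 0.41415305 -0.04947501  1.01042168] [[ 0.01644514 -0.98059558  0.19535063]
 [-0.99968559 -0.01982394 -0.01535343]
 [ 0.01892812 -0.19503672 -0.98061328]] [[438.40874609   0.         309.50344024]
 [  0.         438.40874609 198.59345908]
 [  0.           0.           1.        ]] -0.08028787998599068
scene [-0.07884184 -0.44470517  0.48016325] [[ 0.52138901 -0.36729156  0.77022751]
 [-0.85293076 -0.25154656  0.45742043]
 [ 0.02574142 -0.89544472 -0.44442788]] [[442.06425064   0.         317.4122355 ]
 [  0.         442.06425064 197.76829288]
 [  0.           0.           1.        ]] 0.0247425041501296
[ 0.25640404 -0.5967888   0.18545934] [[ 9.18779626e-01  3.94770317e-01 -6.29344921e-04]
 [ 3.94770811e-01 -9.18778743e-01  1.27567268e-03]
 [-7.46310290e-05 -1.42050907e-03 -9.99998988e-01]] 0.1 0.0870733213911597
```

View pics/top0.png

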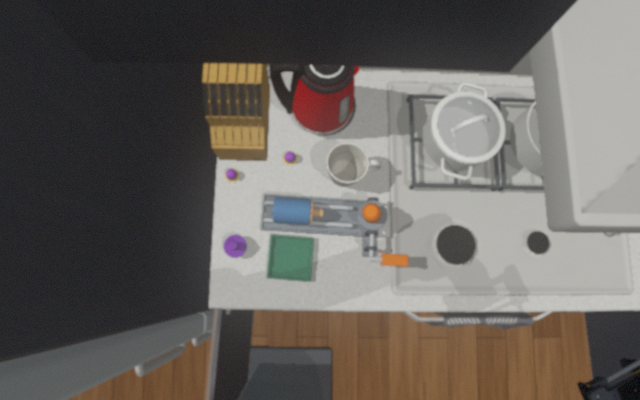

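View pics/scene0.png

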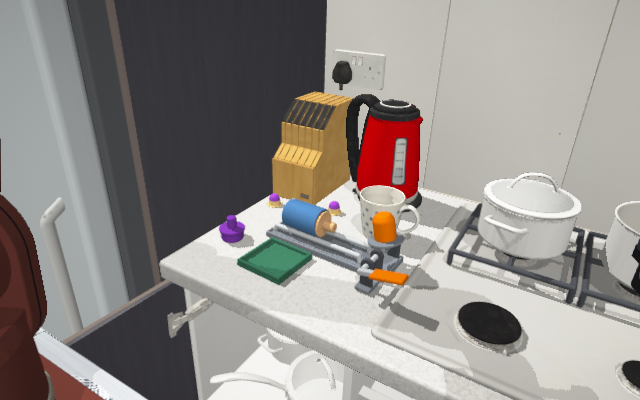

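Top view: blue jar (292,210) with the wooden stopper at its mouth (318,212). The upright orange peg is at (372,212), the lever (395,260), the dish (291,257), the mug (347,163) and the capsules (290,157) and (231,174).
Stopper candidates: the wooden knob at top (318,212) / scene (328,227), or the purple look-alike at top (235,245) / scene (232,230). The description says wooden and in the jar mouth, so I choose the first. I'll check it in a crop and measure.

```bash
python3 - <<'E'
from h import *
c=pickle.load(open('top.pkl','rb')); im=c['img']; hsv=cv2.cvtColor(im,cv2.COLOR_RGB2HSV)
cv2.imwrite('pics/crop1.png',cv2.resize(im[140:290,215:415][:,:,::-1],None,fx=4,fy=4,interpolation=cv2.INTER_CUBIC))
def comp(name,lo,hi,z,roi):
    m=cv2.inRange(hsv,np.array(lo),np.array(hi)); r=np.zeros_like(m); x0,y0,x1,y1=roi; r[y0:y1,x0:x1]=m[y0:y1,x0:x1]
    n,l,st,ce=cv2.connectedComponentsWithStats(r)
    k=1+np.argmax(st[1:,4]); pts=np.argwhere(l==k)[:,::-1].astype(np.float32)
    W=np.array([onz(c,p,z)[:2] for p in pts]).astype(np.float32)
    R=cv2.minAreaRect(W*1000); 
    print(name,len(pts),ce[k].round(1),'world c',R[0],'size',R[1],'ang',R[2],'mean',W.mean(0))
comp('jar',(100,80,40),(118,255,255),.05,(260,185,330,235))
comp('dish',(65,80,30),(90,255,255),.014,(250,225,330,290))
comp('peg',(5,170,100),(18,255,255),.11,(355,195,390,230))
comp('lever',(5,170,100),(18,255,255),.06,(375,248,415,272))
comp('stop',(8,60,60),(20,255,255),.05,(308,200,328,225))
comp('purple',(125,80,40),(150,255,255),.03,(215,230,255,262))
E
```

```text
jar 815 [291.1 210.3] world c (578.0277099609375, -23.288188934326172) size (79.46542358398438, 52.47786331176758) ang 86.83882141113281 mean [ 0.5782117  -0.02398419]
dish 1289 [291.9 256.7] world c (477.0165100097656, -27.119155883789062) size (84.10130310058594, 88.38060760498047) ang 86.2917709350586 mean [ 0.4781192  -0.02739188]
peg 171 [370.6 211.8] world c (568.135498046875, -192.10227966308594) size (28.017833709716797, 30.311147689819336) ang 45.118072509765625 mean [ 0.56795686 -0.19173282]
lever 203 [394.7 259.6] world c (472.4139404296875, -250.88052368164062) size (50.889705657958984, 18.419939041137695) ang 87.00325775146484 mean [ 0.4724405  -0.25136814]
stop 112 [315.4 211.9] world c (575.8255004882812, -80.11573791503906) size (26.12876319885254, 43.00529479980469) ang 87.15694427490234 mean [ 0.5755421  -0.07815205]
purple 371 [234.6 245.7] world c (498.8405456542969, 100.30784606933594) size (46.45353698730469, 46.82890701293945) ang 47.07502365112305 mean [0.49894878 0.1005926 ]
```

View pics/crop1.png

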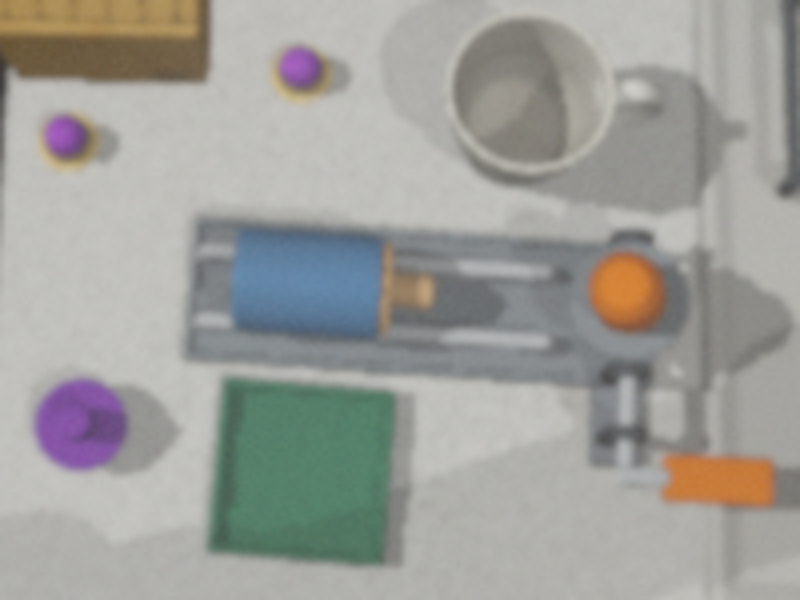

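The wooden stopper sits in the mouth, at crop (412,292). The stand's y axis in the world is about (0.055, 0.998), the knob is about (0.575, -0.080, 0.05), and the hinge is about (0.568, -0.204). I'll turn the tool to the stand axes first (tool x = stand +y, tool y = stand +x).

play_rows(steps=[[0, 0, 0, -0.139, 1], [0, 0, 0, -0.139, 1], [0, 0, 0, -0.139, 1], [0, 0, 0, -0.139, 1], [0, 0, 0, -0.138, 1], [0, 0, 0, -0.138, 1], [0, 0, 0, -0.138, 1], [0, 0, 0, -0.138, 0.4], [0.02, 0.01, 0, 0, 0], [0.04, 0.022, 0, 0, 0]])

```text
time_s: 1.1
eef_pos: [0.2889, -0.5408, 0.1851]
tool_rot: [[0.063, 0.998, -0.002], [0.998, -0.063, 0.0], [0.0, -0.002, -1.0]]
contact_force: [0.9, 0.8, -0.3]
opening: 0.0709
grip_force: 0.0
```

play_rows(steps=[[0.04, 0.022, 0, 0, 0], [0.04, 0.022, 0, 0, 0], [0.04, 0.022, 0, 0, 0], [0.04, 0.022, 0, 0, 0], [0.04, 0.022, 0, 0, 0], [0.04, 0.022, 0, 0, 0], [0.04, 0.022, 0, 0, 0], [0.04, 0.022, 0, 0, 0], [0.04, 0.022, 0, 0, 0], [0, 0, 0, 0, 0]])

```text
time_s: 2.1
eef_pos: [0.5131, -0.1837, 0.1863]
tool_rot: [[0.047, 0.999, 0.001], [0.999, -0.047, 0.003], [0.003, 0.001, -1.0]]
contact_force: [0.2, -0.2, -0.4]
opening: 0.0436
grip_force: 0.0
```

play_rows(steps=[[0.036, 0.019, 0, 0, 0], [0.036, 0.019, 0, 0, 0], [0.035, 0.018, 0, 0, 0], [0, 0, 0.02, -0.005, 0], [0, 0, 0, 0, 0], [0, 0, 0, 0, 0]])

```text
time_s: 2.7
eef_pos: [0.5713, -0.0886, 0.1659]
tool_rot: [[0.053, 0.999, -0.002], [0.999, -0.053, -0.0], [-0.0, -0.002, -1.0]]
contact_force: [0.3, -0.3, -1.1]
opening: 0.0435
grip_force: 0.0
```

```bash
python3 - <<'E'
from h import *
c=cam('wrist'); save(c,'w1.png'); pickle.dump(c,open('w1.pkl','wb'))
s=sense(); print(s['eef_pos'],s['tool_rot'],s['time_s'],c['position'],c['rotation'])
for n,p in dict(knob=(.575,-.08,.06),mouth=(.5758,-.0634,.079),bot=(.5802,.0164,.079),hinge=(.568,-.204,.05),lev=(.4733,-.199,.05)).items(): print(n,proj(c,p))
E
```

```text
[ 0.57173959 -0.08885353  0.16655717] [[ 5.40482726e-02  9.98538227e-01 -4.40006243e-04]
 [ 9.98538202e-01 -5.40484781e-02 -4.69464131e-04]
 [-4.92559549e-04 -4.13989318e-04 -9.99999793e-01]] 2.75 [ 0.57574351 -0.00830309  0.36312835] [[ 0.99858045 -0.0500732  -0.01815901]
 [-0.05319245 -0.95518218 -0.29120022]
 [-0.00276383  0.29175277 -0.95648977]]
knob [321.15975974 175.72334953]
mouth [321.32893454 162.5735477 ]
bot [321.85728661  67.69003199]
hinge [320.30705371 282.20052861]
lev [235.57557867 281.93670857]
```

View pics/w1.png

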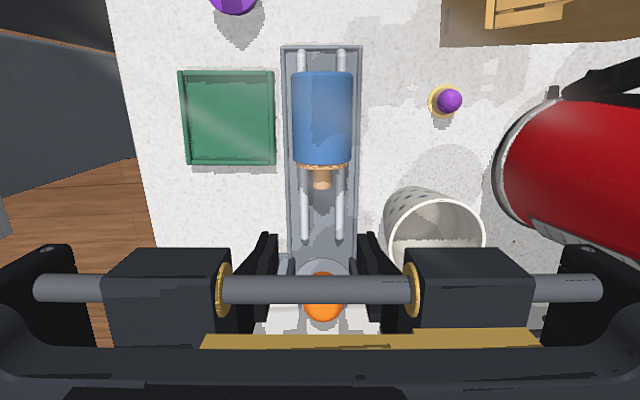

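The wrist view shows the jar at (322,115), with the knob at (322,180) within about 1 px of the projected estimate. The dish is at (228,118), and the stand is parallel to the tool. Next I descend and grip the knob.

play_rows(steps=[[0.008, 0.004, 0.03, 0, 0], [0, 0, 0.04, 0, 0], [0, 0, 0.035, 0, 0], [0, 0, 0.02, 0, 0], [0, 0, 0.0085, 0, 0], [0, 0, 0, 0, 0], [0, 0, 0, 0, -1], [0, 0, 0, 0, -1], [0, 0, 0, 0, -1], [0, 0, 0, 0, -1]], grip_force=15)

```text
time_s: 3.75
eef_pos: [0.5769, -0.0802, 0.0336]
tool_rot: [[0.052, 0.999, 0.001], [0.999, -0.052, -0.001], [-0.001, 0.001, -1.0]]
contact_force: [-1.4, -2.1, 2.5]
opening: 0.0192
grip_force: 4.8
```

play_rows(steps=[[0, 0, 0, 0, -1], [0, 0, 0, 0, -1], [-0.005, 0, 0, 0, -1], [-0.008, 0, 0, 0, -1], [-0.01, 0, 0, 0, -1], [-0.006, 0, 0, 0, -1], [0, 0, -0.015, 0, -1], [0, 0, -0.03, 0, -1], [0, 0, -0.04, 0, -1], [0, 0, 0, 0, -1]])

```text
time_s: 4.75
eef_pos: [0.5787, -0.1083, 0.1245]
tool_rot: [[0.052, 0.999, 0.009], [0.999, -0.052, -0.001], [-0.001, 0.009, -1.0]]
contact_force: [0.8, -0.3, 0.1]
opening: 0.0004
grip_force: 0.0
```

```bash
python3 - <<'E'
from h import *
c=cam('wrist'); save(c,'w2.png'); im=c['img']; hsv=cv2.cvtColor(im,cv2.COLOR_RGB2HSV)
s=sense(); print(s['eef_pos'],s['opening'],s['grip_force'],s['time_s'])
def corners(c,lo,hi,zs):
    hsv=cv2.cvtColor(c['img'],cv2.COLOR_RGB2HSV); m=cv2.inRange(hsv,np.array(lo),np.array(hi)); n,l,st,ce=cv2.connectedComponentsWithStats(m); k=1+np.argmax(st[1:,4])
    R=cv2.minAreaRect(np.argwhere(l==k)[:,::-1].astype(np.float32)); print(R); 
    for p in cv2.boxPoints(R): print(p.round(), onz(c,p,zs).round(4))
corners(pickle.load(open('w1.pkl','rb')),(65,80,30),(90,255,255),.014)
E
```

```text
[ 0.57737965 -0.10835341  0.12186664] 0.000584172768998936 0.0 4.8
((233.70001220703125, 106.60000610351562), (110.01453399658203, 46.0629997253418), 26.56505012512207)
[174. 103.] [ 0.4238 -0.0034  0.014 ]
[195.  61.] [0.4521 0.0356 0.014 ]
[293. 111.] [ 0.5489 -0.0188  0.014 ]
[273. 152.] [ 0.5231 -0.0612  0.014 ]
```

View pics/w2.png

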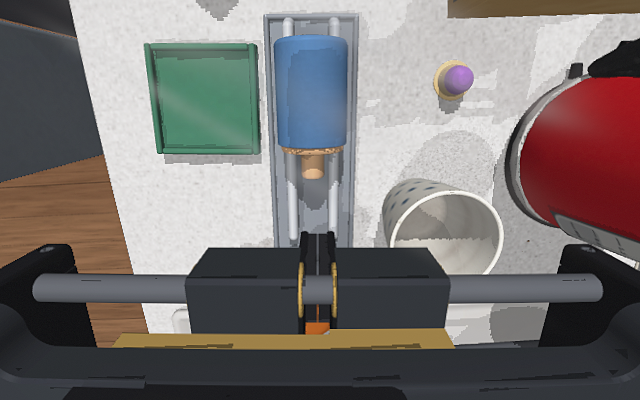

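The stopper stayed in the mouth (knob at (313,165)) because the fingers slipped off: the grip was too weak. I'll measure the knob again.

```bash
python3 - <<'E'
from h import *
c=cam('wrist'); im=c['img']; hsv=cv2.cvtColor(im,cv2.COLOR_RGB2HSV); print(sense()['eef_pos'])
m=cv2.inRange(hsv,np.array((8,70,60)),np.array((22,255,255))); m[:145]=0; m[200:]=0; m[:,:270]=0; m[:,350:]=0
for r in range(144,190,2):
    x=np.where(m[r])[0]
    if len(x): print(r,x.min(),x.max(),onz(c,((x.min()+x.max())/2,r),.055)[:2].round(4))
b=cv2.inRange(hsv,np.array((100,80,40)),np.array((118,255,255))); b[:,:260]=0; b[:,360:]=0
y,x=np.where(b); print(y.min(),y.max(), onz(c,(x.mean(),y.max()),.079),onz(c,(x.mean(),y.min()),.079))
for p in [(150,43),(257,37),(260,153),(158,153)]: print(onz(c,p,.014).round(4))
E
```

```text
[ 0.57606028 -0.10838229  0.11981974]
146 344 344 [ 0.6016 -0.0665]
148 283 344 [ 0.5764 -0.0668]
150 284 343 [ 0.5763 -0.0685]
152 285 339 [ 0.575  -0.0701]
154 295 330 [ 0.5753 -0.0718]
156 303 325 [ 0.5765 -0.0735]
158 303 325 [ 0.5764 -0.0752]
160 303 325 [ 0.5763 -0.0769]
162 303 325 [ 0.5762 -0.0785]
164 303 325 [ 0.5761 -0.0802]
166 303 325 [ 0.576  -0.0819]
168 304 325 [ 0.5764 -0.0837]
170 304 325 [ 0.5763 -0.0854]
172 304 325 [ 0.5762 -0.0871]
174 304 325 [ 0.5761 -0.0888]
176 304 324 [ 0.5756 -0.0905]
178 307 321 [ 0.5755 -0.0923]
34 350 [ 0.56504688 -0.24972871  0.079     ] [0.5799501 0.0147713 0.079    ]
[0.4374 0.0274 0.014 ]
[0.532  0.0265 0.014 ]
[ 0.5245 -0.0749  0.014 ]
[ 0.4262 -0.0695  0.014 ]
```

play_rows(steps=[[0.028, 0, 0, 0, 0], [0, 0, 0, 0, 0], [0, 0, 0, 0, 0], [0, 0, 0.04, 0, 0], [0, 0, 0.035, 0, 0], [0, 0, 0.011, 0, 0], [0, 0, 0, 0, 0], [0, 0, 0, 0, 0], [0, 0, 0, 0, -1], [0, 0, 0, 0, -1]], grip_force=45)

```text
time_s: 5.85
eef_pos: [0.5776, -0.0807, 0.0333]
tool_rot: [[0.052, 0.999, 0.002], [0.999, -0.052, -0.0], [-0.0, 0.002, -1.0]]
contact_force: [0.4, 1.2, -0.0]
opening: 0.0342
grip_force: 0.0
```

play_rows(steps=[[0, 0, 0, 0, -1], [0, 0, 0, 0, -1], [0, 0, 0, 0, -1], [0, 0, 0, 0, -1]])

```text
time_s: 6.25
eef_pos: [0.5765, -0.0806, 0.0318]
tool_rot: [[0.052, 0.999, -0.0], [0.999, -0.052, -0.0], [-0.0, -0.0, -1.0]]
contact_force: [0.1, -0.1, 0.1]
opening: 0.0046
grip_force: 0.0
```

```bash
python3 - <<'E'
from h import *
c=cam('wrist'); s=cam('scene'); a=cv2.resize(c['img'][60:320,200:460],(400,400)); b=cv2.resize(s['img'][180:300,260:420],None,fx=2.5,fy=2.5)
print(sense()['opening'],sense()['grip_force'])
b=cv2.copyMakeBorder(b,0,100,0,0,cv2.BORDER_CONSTANT)
cv2.imwrite('pics/c3.png',np.hstack([a,b])[:,:,::-1])
E
```

```text
0.0018239157042292023 0.02388291643001139
```

View pics/c3.png

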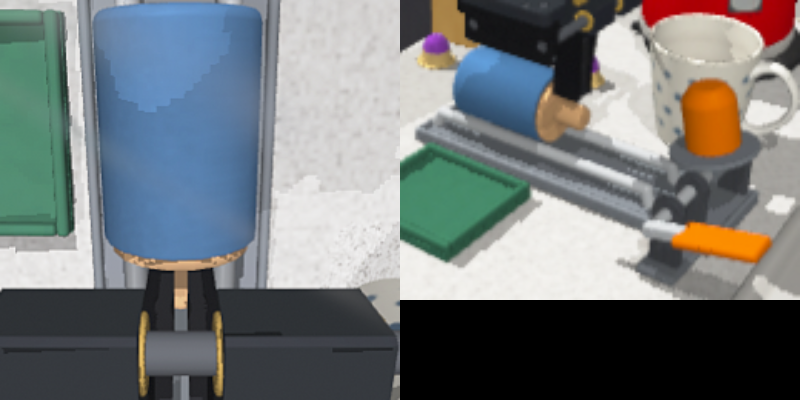

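```bash
python3 - <<'E'
from h import *
c=cam('scene'); s=sense(); p=np.array(s['eef_pos']); print(p)
for q in [p,p+[0,0,.02],p+[0,0,.04],(.576,-.0925,.05),(.576,-.069,.05),(.576,-.069,.0765),(.5758,-.0634,.079),(.568,-.204,.05)]: print(q,((proj(c,q)-[260,180])*2.5+[400,0]).round())
w=cam('wrist'); 
for q in [p,p+[0,0,.04]]: print(((proj(w,q)-[200,60])*400/260).round())
im=cam('scene')['img'][190:250,290:350]; cv2.imwrite('pics/c4.png',cv2.resize(im[:,:,::-1],(600,600),interpolation=cv2.INTER_CUBIC))
E
```

```text
[ 0.57647425 -0.08054428  0.03172999]
[ 0.57647425 -0.08054428  0.03172999] [568. 132.]
[ 0.57647425 -0.08054428  0.05172999] [569. 110.]
[ 0.57647425 -0.08054428  0.07172999] [570.  88.]
(0.576, -0.0925, 0.05) [582. 117.]
(0.576, -0.069, 0.05) [556. 108.]
(0.576, -0.069, 0.0765) [557.  79.]
(0.5758, -0.0634, 0.079) [551.  74.]
(0.568, -0.204, 0.05) [711. 165.]
[181. 255.]
[181. 297.]
```

View pics/c4.png

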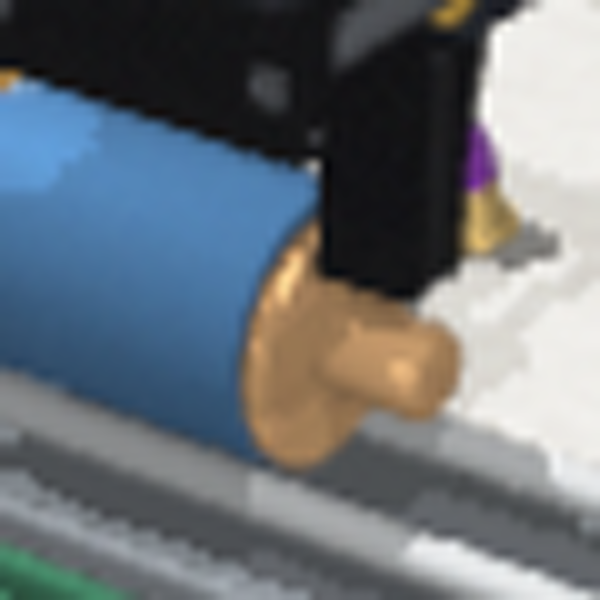

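The finger ends are visible just above the knob (tip at c4 (370,300), knob at (400,365)). So the fingertips are really about 28 mm higher than the TCP reading suggests. I'll descend further in small steps and watch the force.

play_rows(steps=[[0, 0, -0.01, 0, -0.2], [0, 0, 0, 0, -0.2], [0, 0, 0, 0, -0.2], [0, 0, 0.01, 0, -0.2], [0, 0, 0.006, 0, -0.2], [0, 0, 0.006, 0, -0.2], [0, 0, 0, 0, -0.2]])

```text
time_s: 7.2
eef_pos: [0.5755, -0.0805, 0.0183]
tool_rot: [[0.052, 0.999, -0.002], [0.999, -0.052, 0.0], [0.0, -0.002, -1.0]]
contact_force: [-0.3, 0.7, -0.6]
opening: 0.0342
grip_force: 0.0
```

```bash
python3 - <<'E'
from h import *
c=cam('scene'); s=sense(); print(s['eef_pos'],s['contact_force'],s['opening'])
cv2.imwrite('pics/c5.png',cv2.resize(c['img'][170:250,280:380][:,:,::-1],(750,600),interpolation=cv2.INTER_CUBIC))
E
```

```text
[ 0.57587921 -0.08046339  0.01891275] [ 0.47217904 -0.25832802  0.07385166] 0.034457527855007546
```

View pics/c5.png

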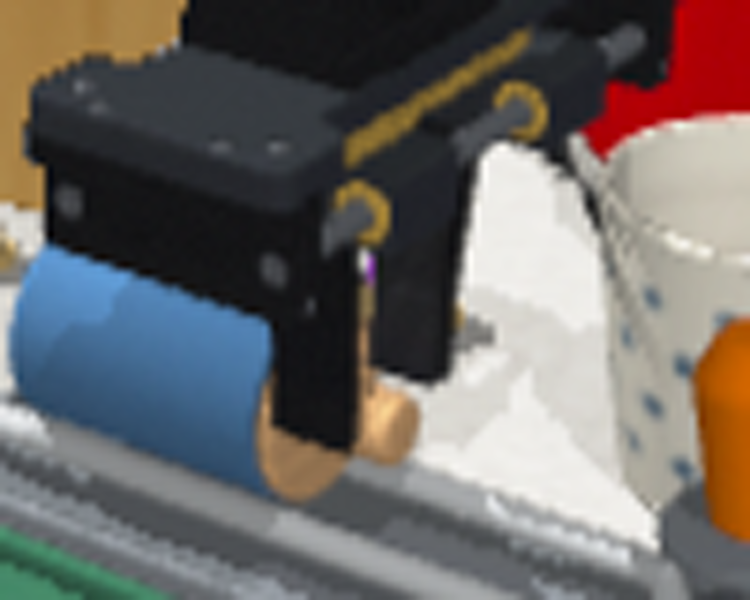

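Now the fingertips are level with the top half of the knob, at (320,440) in the crop. There is no contact, although the TCP reads 0.018, which would be inside the rails. So the reading is about 30 mm too low, and I'll go 14 mm further.

play_rows(steps=[[0, 0, 0.006, 0, -0.2], [0, 0, 0.005, 0, -0.2], [0, 0, 0.004, 0, -0.2], [0, 0, 0, 0, -0.2], [0, 0, 0, 0, -1], [0, 0, 0, 0, -1], [0, 0, 0, 0, -1], [0, 0, 0, 0, -1], [0, 0, 0, 0, -1]], grip_force=30)

```text
time_s: 8.15
eef_pos: [0.5766, -0.0806, 0.0049]
tool_rot: [[0.052, 0.999, 0.0], [0.999, -0.052, -0.0], [-0.0, 0.0, -1.0]]
contact_force: [-0.3, 1.3, 2.0]
opening: 0.019
grip_force: 30.0
```

Gripped at 19 mm with 30 N. Now I pull along -y and lift.

play_rows(steps=[[-0.004, 0, 0, 0, -1], [-0.006, 0, 0, 0, -1], [-0.008, 0, 0, 0, -1], [-0.01, 0, 0, 0, -1], [0, 0, -0.015, 0, -1], [0, 0, -0.03, 0, -1], [0, 0, -0.03, 0, -1], [0, -0.03, 0, 0, -1], [0, -0.04, 0, 0, -1], [0.02, -0.03, 0, 0, -1]])

```text
time_s: 9.15
eef_pos: [0.4745, -0.0855, 0.0806]
tool_rot: [[0.056, 0.998, 0.0], [0.998, -0.056, -0.001], [-0.001, 0.0, -1.0]]
contact_force: [-0.7, 1.6, -0.6]
opening: 0.0196
grip_force: 30.0
```

play_rows(steps=[[0.04, 0, 0, 0, -1], [0, 0, 0, 0, -1], [0, 0, 0.03, 0, -1], [0, 0, 0.03, 0, -1], [0, 0, 0.015, 0, -1], [0, 0, 0.01, 0, -1], [0, 0, 0.004, 0, -1], [0, 0, 0, 0, -1], [0, 0, 0, 0, -1]])

```text
time_s: 10.05
eef_pos: [0.479, -0.0435, -0.0083]
tool_rot: [[0.052, 0.999, 0.001], [0.999, -0.052, -0.0], [-0.0, 0.001, -1.0]]
contact_force: [-0.2, -0.5, 0.2]
opening: 0.0192
grip_force: 30.0
```

play_rows(steps=[[0, 0, 0.002, 0, -1], [0, 0, 0, 0, -1], [0, 0, 0, 0, -0.3], [0, 0, 0, 0, -0.3], [0, 0, 0, 0, -0.3], [0, 0, -0.02, 0, -0.3], [0, 0, -0.04, 0, -0.3], [0, 0, -0.04, 0, -0.3], [0, 0, -0.03, 0, -1], [0, 0, 0, 0, -1]])

```text
time_s: 11.05
eef_pos: [0.4811, -0.0435, 0.123]
tool_rot: [[0.052, 0.999, 0.007], [0.999, -0.052, -0.001], [-0.001, 0.007, -1.0]]
contact_force: [1.2, -0.1, -0.2]
opening: 0.0214
grip_force: 0.0
```

```bash
python3 - <<'E'
from h import *
t=cam('top'); s=cam('scene'); st=sense(); print(st['eef_pos'],st['contact_force'])
a=cv2.resize(t['img'][180:280,220:420],(800,400)); b=cv2.resize(s['img'][190:290,220:420],(400,200)); 
cv2.imwrite('pics/c6.png',np.vstack([cv2.resize(a,(600,300)),cv2.resize(b,(600,300))])[:,:,::-1])
E
```

```text
[ 0.47864562 -0.04357305  0.11917674] [-0.01364503 -0.03673148 -0.73071364]
```

View pics/c6.png

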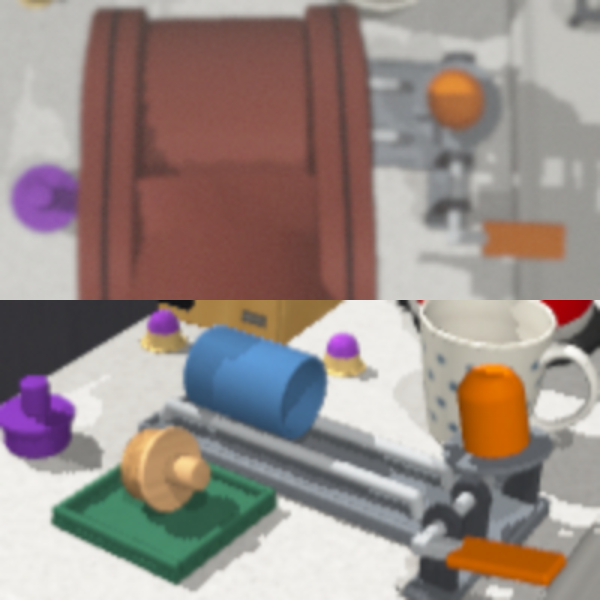

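The stopper rests in the dish at (165,470) in the lower picture. The jar is open at (255,385), the peg is nearly upright at (493,410), and the lever is at (505,558). Next I go behind the peg with the fingers shut and push it over.

play_rows(steps=[[-0.035, 0.02, 0, 0, -1], [-0.04, 0.02, 0, 0, -1], [-0.04, 0.02, 0, 0, -1], [-0.04, 0.02, 0, 0, -1], [-0.042, 0.018, 0, 0, -1], [0, 0, 0, 0, -1], [0, 0, 0, 0, -1], [0, 0, 0.03, 0, -1], [0, 0, 0.02, 0, -1], [0, 0, 0, 0, -1]])

```text
time_s: 12.15
eef_pos: [0.5634, -0.2426, 0.0652]
tool_rot: [[0.05, 0.999, -0.006], [0.999, -0.05, 0.003], [0.003, -0.006, -1.0]]
contact_force: [0.3, 0.1, 0.2]
opening: 0.0005
grip_force: 0.0
```

```bash
python3 - <<'E'
from h import *
s=cam('scene'); st=sense(); p=np.array(st['eef_pos']); print(p,st['contact_force'],st['opening'])
h=np.array([.568,-.204]);u=np.array([.055,.998]); print('rel',(p[:2]-h)@u,(p[:2]-h)@[.998,-.055])
for q in [p+[0,0,.03],p+[0,0,.02],(.568,-.204,.066)]: print((proj(s,q)-[330,180])*5)
cv2.imwrite('pics/c7.png',cv2.resize(s['img'][180:300,330:450],(600,600))[:,:,::-1])
E
```

```text
[ 0.56457517 -0.24320851  0.06722796] [ 0.30758535 -0.30145486 -0.49461192] 0.00038224043779743155
rel -0.03931846156009092 -0.0012615167965459677
[385.95273415 252.01832528]
[382.60177321 277.0636702 ]
[275.66152134 291.88457646]
```

View pics/c7.png

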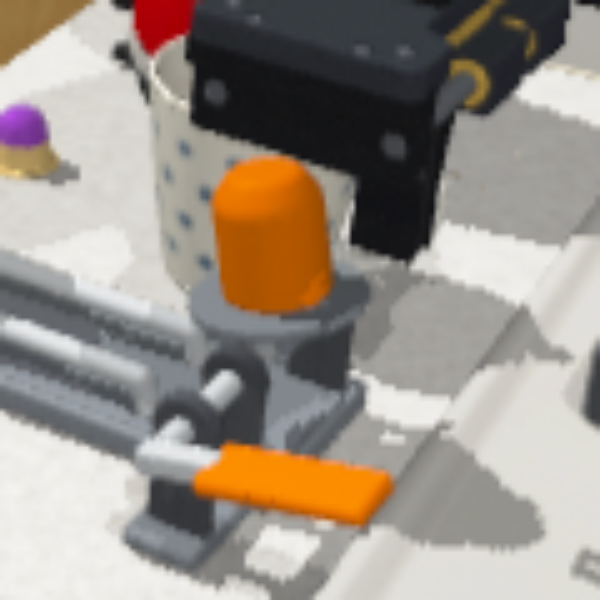

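Finger bottom at (390,250) agrees with a +30 mm offset, and the peg is at (270,235). I push it over along its arc.

play_rows(steps=[[0.012, 0, 0, 0, -1], [0.009, 0, 0, 0, -1], [0.008, 0, 0, 0, -1], [0.008, 0, 0, 0, -1], [0.007, 0, 0.002, 0, -1], [0.007, 0, 0.003, 0, -1], [0.006, 0, 0.004, 0, -1], [0.006, 0, 0.004, 0, -1], [0.004, 0, 0.004, 0, -1], [0, 0, 0, 0, -1]])

```text
time_s: 13.2
eef_pos: [0.5705, -0.1753, 0.0531]
tool_rot: [[0.049, 0.999, 0.002], [0.999, -0.049, 0.001], [0.001, 0.002, -1.0]]
contact_force: [-1.5, 3.1, 5.9]
opening: 0.0003
grip_force: 2.8
```

play_rows(steps=[[0.003, 0, 0.005, 0, -1], [0.003, 0, 0.005, 0, -1], [0.002, 0, 0.004, 0, -1], [0, 0, 0.003, 0, -1], [0, 0, 0, 0, -1]])

```text
time_s: 13.7
eef_pos: [0.5713, -0.167, 0.0361]
tool_rot: [[0.049, 0.999, 0.002], [0.999, -0.049, 0.002], [0.002, 0.002, -1.0]]
contact_force: [0.7, 3.1, 4.2]
opening: 0.0003
grip_force: 1.9
```

play_rows(steps=[[0, 0, 0.002, 0, -1], [0, 0, 0.002, 0, -1], [0, 0, 0, 0, -1]])

```text
time_s: 14.0
eef_pos: [0.5715, -0.1668, 0.0338]
tool_rot: [[0.049, 0.999, 0.003], [0.999, -0.049, 0.002], [0.002, 0.003, -1.0]]
contact_force: [-6.3, 8.4, 20.0]
opening: 0.0005
grip_force: 10.0
```

Force rose to 20 N, so the peg should be on its stop. I lift and go over to behind the jar's bottom.

play_rows(steps=[[0, 0, -0.03, 0, -1], [0, 0, -0.04, 0, -1], [0.02, 0, 0, 0, -1], [0.04, 0, 0, 0, -1], [0.04, -0.002, 0, 0, -1], [0.04, -0.003, 0, 0, -1], [0.04, -0.003, 0, 0, -1], [0.034, -0.002, 0, 0, -1], [0, 0, 0, 0, -1], [0, 0, 0, 0, -1]])

```text
time_s: 15.0
eef_pos: [0.5708, 0.0456, 0.1013]
tool_rot: [[0.049, 0.999, 0.001], [0.999, -0.049, 0.0], [0.0, 0.001, -1.0]]
contact_force: [-0.1, -0.1, 0.3]
opening: 0.0004
grip_force: 0.0
```

```bash
python3 - <<'E'
from h import *
s=cam('scene'); st=sense(); p=np.array(st['eef_pos']); print(p,st['contact_force'],st['opening'])
h=np.array([.568,-.204]);u=np.array([.055,.998]); print('rel',(p[:2]-h)@u,(p[:2]-h)@[.998,-.055])
t=pickle.load(open('top.pkl','rb'))
for q in [(217,158),(240,159),(266,160)]: print('block',onz(t,q,0)[:2],onz(t,q,.03)[:2])
cv2.imwrite('pics/c8.png',cv2.resize(s['img'][150:300,250:450],(800,600))[:,:,::-1])
hs=cv2.cvtColor(s['img'],cv2.COLOR_RGB2HSV); m=cv2.inRange(hs,np.array((5,170,80)),np.array((18,255,255)))
n,l,S,ce=cv2.connectedComponentsWithStats(m); print(S[S[:,4]>50],ce[S[:,4]>50])
v=np.array([.998,-.055]); P=lambda x,y,z: proj(s,[*(h+x*v+y*u),z])
for n,q in dict(tip=(0,.064,.05),tiptop=(0,.055,.07),lev=(-.095,0,.13),lev2=(-.095,-.008,.1296)).items(): print(n,P(*q))
E
```

```text
[0.57093505 0.04396985 0.10106126] [ 0.48814361 -0.54329975 -0.01963156] 0.000193664153396675
rel 0.24763533789008063 -0.010709157505159318
block [0.71007387 0.15787347] [0.70128781 0.15171718]
block [0.70864585 0.10256997] [0.69990219 0.09805567]
block [0.70741016 0.04026648] [0.69870318 0.03760201]
[[     0      0    640    400 255495]
 [   353    227     24     37    505]] [[319.41398462 199.41557369]
 [363.01782178 242.21386139]]
tip [353.70500616 234.83994355]
tiptop [358.57797521 227.08425202]
lev [361.45484995 228.97991338]
lev2 [365.91558926 230.77622501]
```

View pics/c8.png

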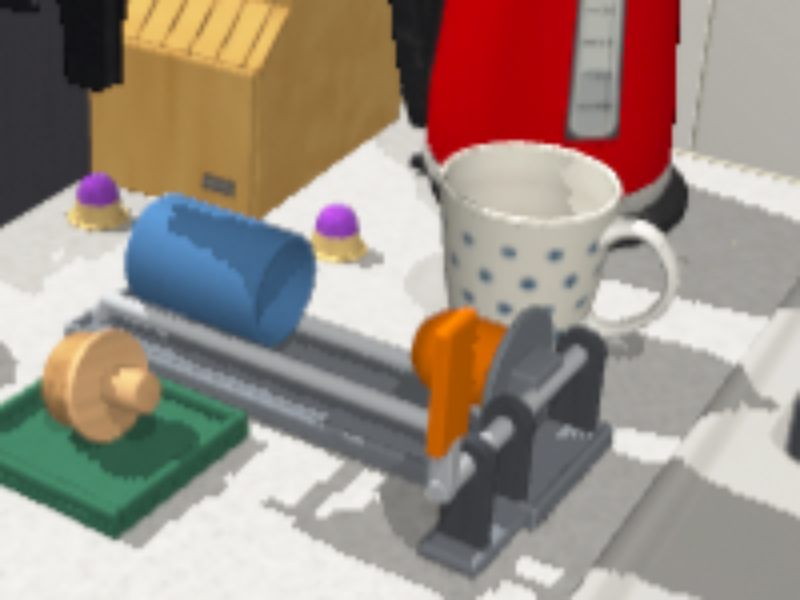

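The peg lies flat at (455,350) and the lever stands upright at (453,380). The jar is still at (220,265) and the stopper is in the dish. Now I descend behind the jar's bottom and push it along.

play_rows(steps=[[0, 0, 0.04, 0, -1], [0, 0, 0.03, 0, -1], [0, 0, 0.013, 0, -1], [0, 0, 0, 0, -1], [-0.01, 0, 0, 0, -1], [-0.012, 0, 0, 0, -1], [-0.014, 0, 0, 0, -1], [-0.015, 0, 0, 0, -1], [-0.015, 0, 0, 0, -1], [-0.015, 0, 0, 0, -1]])

```text
time_s: 16.05
eef_pos: [0.5667, -0.0387, 0.018]
tool_rot: [[0.053, 0.999, 0.0], [0.999, -0.053, -0.0], [-0.0, 0.0, -1.0]]
contact_force: [-1.0, 2.1, 0.5]
opening: 0.0006
grip_force: 0.7
```

play_rows(steps=[[-0.01, 0, 0, 0, -1], [-0.01, 0, 0, 0, -1], [-0.01, 0, 0, 0, -1], [-0.01, 0, 0, 0, -1], [-0.006, 0, 0, 0, -1], [-0.005, 0, 0, 0, -1], [0, 0, 0, 0, -1]])

```text
time_s: 16.75
eef_pos: [0.564, -0.0889, 0.0177]
tool_rot: [[0.053, 0.999, -0.0], [0.999, -0.053, -0.0], [-0.0, -0.0, -1.0]]
contact_force: [0.2, 0.5, -0.5]
opening: 0.0007
grip_force: 0.0
```

play_rows(steps=[[-0.004, 0, 0, 0, -1], [-0.003, 0, 0, 0, -1], [-0.003, 0, 0, 0, -1], [0, 0, 0, 0, -1]])

```text
time_s: 17.15
eef_pos: [0.5635, -0.0979, 0.0177]
tool_rot: [[0.052, 0.999, -0.0], [0.999, -0.052, 0.0], [0.0, -0.0, -1.0]]
contact_force: [1.3, 2.2, 0.3]
opening: 0.0002
grip_force: 0.6
```

play_rows(steps=[[-0.002, 0, 0, 0, -1], [-0.002, 0, 0, 0, -1], [-0.001, 0, 0, 0, -1], [0, 0, 0, 0, -1]])

```text
time_s: 17.55
eef_pos: [0.5634, -0.0981, 0.0177]
tool_rot: [[0.049, 0.999, -0.0], [0.999, -0.049, 0.005], [0.005, -0.0, -1.0]]
contact_force: [-0.8, 13.8, 0.7]
opening: 0.0008
grip_force: 6.9
```

The jar stopped hard at 0.1055 m from the hinge, which is the computed home position. I back off and raise; then I check the last joint before turning the tool 90°, which keeps the wide gripper body clear of the swinging jar.

play_rows(steps=[[0.015, 0, 0, 0, -1], [0.01, 0, 0, 0, -1], [0, 0, -0.03, 0, -1], [0, 0, -0.045, 0, -1], [0, 0, -0.045, 0, -1], [0, -0.03, 0, 0, -1], [0, -0.03, 0, 0, -1], [0, 0, 0, 0, -1]])

```text
time_s: 18.35
eef_pos: [0.502, -0.0751, 0.1381]
tool_rot: [[0.052, 0.999, -0.001], [0.999, -0.052, -0.002], [-0.002, -0.001, -1.0]]
contact_force: [0.3, -0.3, -0.3]
opening: 0.0004
grip_force: 0.0
```

```bash
python3 - <<'E'
from h import *
st=sense(); print(st['eef_pos'],np.round(st['q'],2),st['contact_force'])
s=cam('scene'); hs=cv2.cvtColor(s['img'],cv2.COLOR_RGB2HSV)
m=cv2.inRange(hs,np.array((5,170,80)),np.array((18,255,255))); y,x=np.where(m); print('orange',x.min(),x.max(),y.min(),y.max(),len(x))
m=cv2.inRange(hs,np.array((100,80,40)),np.array((118,255,255)));n,l,S,ce=cv2.connectedComponentsWithStats(m); print('blue',S[S[:,4]>100])
E
```

```text
[ 0.50203375 -0.07505548  0.13811326] [ 0.58  0.12 -0.56  1.85  0.07  1.2  -0.05] [ 0.26137625 -0.30760269 -0.34872633]
orange 357 368 228 263 312
blue [[     0      0    640    400 255128]
 [   334    217     46     40    869]]
```

play_rows(steps=[[0, 0, 0, -0.15, -1], [0, 0, 0, -0.15, -1], [0, 0, 0, -0.15, -1], [0, 0, 0, -0.15, -1], [0, 0, 0, -0.15, -1], [0, 0, 0, -0.15, -1], [0, 0, 0, -0.15, -1], [0, 0, 0, -0.15, -1], [0, 0, 0, -0.15, -1], [0, 0, 0, -0.15, -1]])

```text
time_s: 19.4
eef_pos: [0.5055, -0.0748, 0.1377]
tool_rot: [[-0.993, 0.116, 0.0], [0.116, 0.993, 0.0], [-0.0, 0.0, -1.0]]
contact_force: [-0.3, 0.0, -0.0]
opening: 0.0006
grip_force: 0.0
```

play_rows(steps=[[0, 0, 0, -0.07, -1], [0, 0, 0, 0, -1], [0.02, -0.03, 0, 0, -1], [0.002, -0.03, 0, 0, -1], [0, -0.03, 0, 0, -1], [0, 0, 0, 0, -1], [0, 0, 0, 0, -1]])

```text
time_s: 20.1
eef_pos: [0.4783, -0.1638, 0.1377]
tool_rot: [[-0.998, 0.056, 0.0], [0.056, 0.998, 0.0], [-0.0, 0.0, -1.0]]
contact_force: [0.9, 0.6, -0.3]
opening: 0.0004
grip_force: 0.0
```

play_rows(steps=[[0.003, 0, 0.03, 0, -1], [0, 0, 0.02, 0, -1], [0, 0, 0, 0, -1], [0, -0.008, 0, 0, -1], [0, -0.008, 0, 0, -1], [0, -0.007, 0, 0, -1], [0, -0.007, 0.001, 0, -1], [0, -0.007, 0.001, 0, -1], [0, -0.006, 0.002, 0, -1], [0, 0, 0, 0, -1]])

```text
time_s: 21.1
eef_pos: [0.4734, -0.207, 0.0843]
tool_rot: [[-0.999, 0.054, 0.001], [0.054, 0.999, 0.0], [-0.001, 0.0, -1.0]]
contact_force: [0.6, 0.5, 0.9]
opening: 0.0004
grip_force: 0.3
```

```bash
cat > chk.py <<'E'
from h import *
s=cam('scene'); st=sense(); print(st['eef_pos'],st['contact_force'])
hs=cv2.cvtColor(s['img'],cv2.COLOR_RGB2HSV)
m=cv2.inRange(hs,np.array((5,170,60)),np.array((18,255,255)));y,x=np.where(m)
print('orange',x.min(),x.max(),y.min(),y.max(),len(x))
h=np.array([.568,-.204]);u=np.array([.055,.998]);v=np.array([.998,-.055])
pts=np.column_stack([x,y])
top=pts[np.argmin(y)]; right=pts[np.argmax(x)]; print('top',top,'right',right)
for a in np.arange(0,1.6,.2):
    q=[];
    for sx in (-.108,-.082):
        for r in (.02,.08):
            yy,zz=-r*np.sin(a),.05+r*np.cos(a); q.append(proj(s,[*(h+sx*v+yy*u),zz]))
    q=np.array(q); print(round(a,1),q.min(0).round(),q.max(0).round())
m=cv2.inRange(hs,np.array((100,80,40)),np.array((118,255,255)));n,l,S,ce=cv2.connectedComponentsWithStats(m); print('blue',S[S[:,4]>100][1:])
E
python3 chk.py
```

```text
[ 0.47298452 -0.20689609  0.08405561] [ 0.41263364 -0.3557205   0.71967119]
orange 360 380 232 265 266
top [377 232] right [380 232]
0.0 [355. 226.] [365. 265.]
0.2 [357. 230.] [374. 266.]
0.4 [359. 235.] [383. 267.]
0.6 [361. 242.] [390. 269.]
0.8 [362. 251.] [397. 271.]
1.0 [364. 259.] [402. 273.]
1.2 [364. 268.] [405. 277.]
1.4 [365. 270.] [407. 286.]
blue [[334 210  34  42 789]]
```

The lever has moved to about 0.35 rad. I continue along the arc.

play_rows(steps=[[0, -0.006, 0.003, 0, -1], [0, -0.006, 0.003, 0, -1], [0, -0.006, 0.004, 0, -1], [0, -0.005, 0.004, 0, -1], [0, -0.005, 0.005, 0, -1], [0, -0.004, 0.005, 0, -1], [0, -0.004, 0.006, 0, -1], [0, -0.003, 0.006, 0, -1], [0, -0.002, 0.006, 0, -1], [0, 0, 0, 0, -1]])

```text
time_s: 22.15
eef_pos: [0.4705, -0.2486, 0.0416]
tool_rot: [[-0.999, 0.054, 0.0], [0.054, 0.999, -0.001], [-0.0, -0.001, -1.0]]
contact_force: [0.2, -1.2, 0.8]
opening: 0.0003
grip_force: 0.0
```

```bash
python3 chk.py
```

```text
[ 0.47020111 -0.24794843  0.04156136] [ 0.40364537  0.35413657 -0.18306166]
orange 368 406 266 276 295
top [374 266] right [406 267]
0.0 [355. 226.] [365. 265.]
0.2 [357. 230.] [374. 266.]
0.4 [359. 235.] [383. 267.]
0.6 [361. 242.] [390. 269.]
0.8 [362. 251.] [397. 271.]
1.0 [364. 259.] [402. 273.]
1.2 [364. 268.] [405. 277.]
1.4 [365. 270.] [407. 286.]
blue [[365 232  14  13 124]]
```

play_rows(steps=[[0, -0.001, 0.005, 0, -1], [0, -0.001, 0.004, 0, -1], [0, 0, 0.004, 0, -1], [0, 0, 0.003, 0, -1], [0, 0, 0.002, 0, -1], [0, 0, 0, 0, -1]])

```text
time_s: 22.8
eef_pos: [0.4705, -0.2505, 0.024]
tool_rot: [[-0.999, 0.053, 0.001], [0.053, 0.999, -0.002], [-0.001, -0.001, -1.0]]
contact_force: [-0.2, -1.8, 3.4]
opening: 0.0003
grip_force: 1.4
```

play_rows(steps=[[0, 0, 0.002, 0, -1], [0, 0, 0.002, 0, -1], [0, 0, 0.001, 0, -1], [0, 0, 0, 0, -1]])

```text
time_s: 23.2
eef_pos: [0.4705, -0.2503, 0.0191]
tool_rot: [[-0.999, 0.053, 0.0], [0.053, 0.999, -0.001], [-0.001, -0.001, -1.0]]
contact_force: [-0.3, -3.3, 4.5]
opening: 0.0006
grip_force: 2.1
```

play_rows(steps=[[0, 0, 0.001, 0, -1], [0, 0, 0.001, 0, -1], [0, 0, 0.001, 0, -1], [0, 0, 0, 0, -1]])

```text
time_s: 23.6
eef_pos: [0.4706, -0.2504, 0.0175]
tool_rot: [[-0.999, 0.053, 0.0], [0.053, 0.999, -0.002], [-0.0, -0.002, -1.0]]
contact_force: [-6.2, -1.8, 21.0]
opening: 0.0001
grip_force: 10.7
```

Hard stop at 21 N. I retreat up and toward the robot, then check the result with the cameras.

play_rows(steps=[[0, 0, -0.02, 0, -1], [0, -0.03, -0.04, 0, -1], [0, -0.04, -0.04, 0, -1], [0, -0.04, -0.02, 0, -1], [0, -0.04, 0, 0, -1], [0, -0.04, 0, 0, -1], [0, -0.04, 0, 0, -1], [0, -0.03, 0, 0, -1], [0, 0, 0, 0, -1], [0, 0, 0, 0, -1]])

```text
time_s: 24.6
eef_pos: [0.4567, -0.5036, 0.1299]
tool_rot: [[-0.999, 0.053, -0.001], [0.053, 0.999, 0.002], [0.001, 0.002, -1.0]]
contact_force: [0.1, -0.3, -0.3]
opening: 0.0008
grip_force: 0.0
```

```bash
python3 chk.py; python3 - <<'E'
from h import *
t=cam('top'); im=t['img']; hs=cv2.cvtColor(im,cv2.COLOR_RGB2HSV); s=cam('scene')
h=np.array([.568,-.204])
def comps(c,lo,hi,mn):
    m=cv2.inRange(cv2.cvtColor(c['img'],cv2.COLOR_RGB2HSV),np.array(lo),np.array(hi));n,l,S,ce=cv2.connectedComponentsWithStats(m)
    return [(tuple(map(int,S[i])),ce[i].round(1)) for i in range(1,n) if S[i,4]>mn]
b=comps(t,(100,80,40),(118,255,255),60); print('top blue',b,[onz(t,x[1],.146)[:2].round(4) for x in b])
print('expect top',proj(t,[*h,.146]),'lying',proj(t,[.571,-.148,.05]))
print('scene blue',comps(s,(100,80,40),(118,255,255),60),'expect bottom centre',proj(s,[*h,.146]),'rim',proj(s,[*h,.066]), 'top corners',[proj(s,[h[0]+dx,h[1]+dy,.146]).round() for dx,dy in((.029,0),(-.029,0),(0,.029),(0,-.029))])
print('wood top',comps(t,(8,60,60),(20,255,255),60)); t0=pickle.load(open('top.pkl','rb'))
for c in(t0,t): print('purple',comps(c,(125,80,40),(155,255,255),15),'dish',comps(c,(65,80,30),(90,255,255),300))
E
```

```text
[ 0.4572697  -0.50272869  0.13030595] [ 0.80430939 -0.15140749 -0.28199608]
orange 369 407 271 293 438
top [375 271] right [407 284]
0.0 [355. 226.] [365. 265.]
0.2 [357. 230.] [374. 266.]
0.4 [359. 235.] [383. 267.]
0.6 [361. 242.] [390. 269.]
0.8 [362. 251.] [397. 271.]
1.0 [364. 259.] [402. 273.]
1.2 [364. 268.] [405. 277.]
1.4 [365. 270.] [407. 286.]
blue [[ 370  192   37   55 1695]]
top blue [((361, 196, 31, 28, 658), array([376.4, 209.8]))] [array([ 0.5661, -0.1979])]
expect top [379.41744339 208.93090058] lying [346.79122196 214.54741693]
scene blue [((370, 192, 37, 55, 1695), array([388. , 218.8]))] expect bottom centre [389.50800576 198.40924648] rim [385.13230427 238.37691529] top corners [array([396., 192.]), array([383., 205.]), array([374., 194.]), array([406., 203.])]
wood top [((201, 62, 68, 98, 5035), array([237.1, 110. ])), ((278, 244, 24, 21, 354), array([288. , 253.9])), ((380, 253, 28, 14, 335), array([393.8, 259.8])), ((250, 310, 348, 90, 23857), array([438.9, 355.4])), ((414, 313, 27, 4, 88), array([427.5, 314.5])), ((68, 338, 144, 62, 4199), array([160.2, 379.5]))]
purple [((285, 152, 9, 9, 60), array([289.4, 156.3])), ((227, 170, 9, 8, 61), array([230.7, 173.5])), ((224, 235, 22, 22, 371), array([234.6, 245.7]))] dish [((272, 237, 40, 42, 1289), array([291.9, 256.7]))]
purple [((286, 152, 8, 9, 58), array([289.6, 156.3])), ((227, 170, 9, 8, 60), array([230.7, 173.5])), ((224, 235, 22, 22, 370), array([234.6, 245.7]))] dish []
```

Checks agree:
- **Jar:** upright on the peg, with its top edge at the expected home height.
- **Lever:** level.
- **Stopper:** in the dish at top (288,254).
- **Capsules:** not moved.

I'm handing in.

```bash
python3 -c "from cell import hand_in; print(hand_in())"
```

```text
the job is handed in; nothing more can be done
None
```

The job is handed in at about 25 s: the stopper is in the green dish and the jar is upside down and home on the upright peg; the capsules haven't moved, the mug I last saw in place before the jar push and didn't re-check, and I viewed 11 pictures, one over the limit of 10.

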